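Index a sample changer by its star wheel through the service slot

ROBOT

A 6-joint arm with a two-finger parallel gripper is mounted at the origin on the work surface. World frame = base frame: x ahead of the robot, y to its left, z up, the work surface at z = 0. Lengths are in m, angles in rad, forces in N, time in s.
With the tool pointing down it reaches from about 0.35 to 0.725 m from the base axis. Payload 6 kg.
Tool frame: the origin (TCP) lies on the centre line of the jaws, within the pads' length; the fingertips stand manip.nose_length ahead of it and the grasp point (between the pads) lies 11 mm behind it (manip.nose_length is the distance from the TCP to the fingertips, in m); y points along the fingers, z is the direction in which the jaws open and shut, and the axes are right-handed (so a half turn about y gives the same grasp; the last joint's range is limited). The gripper opens to 85 mm and grips with 20 to 120 N. Pads are 22 mm wide; open, the fingers measure 114 mm over their backs; the gripper's body (76 mm by 85 mm) begins 54 mm behind the grasp point. The pads swing forward as they close: fully open they stand 13 mm farther back than shut.
Start: joints at [1.582, 0.04, 0.085, 0, -1.615, -0.334], TCP at [0.19, 0.569, 0.239] pointing down, gripper open.
Joint ranges: [-2.56, 2.56], [-1.29, 2.01], [-1.08, 1.49], [-3.29, 1.98], [-2.81, -0.18], [-2.99, 2.99]. Speed limits (rad/s): [2.57, 2.57, 3.01, 3.14, 3.14, 3.14].

INTERFACE

Orientations are given as a unit quaternion [x, y, z, w].
In Python, from plant import manip gives the robot as it stands. The module is installed in compiled form; this text tells all that it offers.
- The arm moves only by the shell command python3 -m crank 'ROWS' [OPENING] [FORCE]. ROWS is JSON, one flat list of numbers, 4 for each row, row after row: the shift along the tool's x, y, z in m, then the turn about the tool's y in rad. A call has 1 to 5 rows; each row shifts and turns the commanded pose from where the row before left it, along the tool's axes as they then stand; what a row does not reach is not made up. A row lasts 1/12 s, in which the tool goes at most 41.7 mm and 7.16 degrees, less where a joint would pass 70% of its speed; a pose out of reach is approached as far as the arm can. A call is refused whole if a number of a shift passes 0.0417 or a number of a turn 0.125, either way. A call with a gripper value outside its range is refused whole. OPENING is the closure, from 0 (fully open) to 1 (shut), set as the call begins (- or left out, the last holds). The fingers move at their own pace and stop on an object; FORCE is the grip in N (left out, the last holds). Time passes only in rows, so rows that do not move let the fingers close. It gives the time, the measured TCP pose, the force and the opening at its end, in the units of the state.
- manip.get_obs(): the state, without advancing time (a new reading comes with each control period).
- manip.camera(name): name is "side" or "top" or "wrist"; returns (picture, depth): 420x560x3 uint8, red, green, blue; 420x560 float32, m along the optical axis (not along the pixel's ray), 0 where there is no reading.
- manip.camera_model(name): a dict with "mtx" (3x3 intrinsics, pixels), "D" ([k1, k2, p1, p2, k3] as OpenCV has them; the pictures are not rectified), "world_from_camera" (4x4, takes a point from camera to world coordinates). Camera axes: x right, y up, looking along -z (the intrinsics and any distortion apply to the point x, -y, -z); pixel columns grow to the right and rows downward; lengths in m; the calibration is good to about 2 mm. A picture is of the moment at which its call begins: read the wrist's pose just before it. camera_model takes no time and is no camera call; for the wrist camera it gives the pose at the moment of the call.
- manip.job_done(): hands the job in, once; it reports no verdict.
The state is a dict: "t": time; "qpos": joint angles; "joint_velocities": joint speeds; "tau": joint torques, N m; "tcp_pos": TCP position; "tool_rot": TCP orientation; "wrist_force": force on the tool from outside, world axes, zero at the start; "ft_torque": the same for the moment, N m; "width": finger opening in m.
Only numpy, scipy, OpenCV 4.12 (cv2) and the standard library are available. Lean on these libraries where they do the work, as an engineer would, in place of code of your own. Each camera call takes 0.05 s, during which the arm holds its last target.

TASK

Two white sample changers stand on the lab bench; one has a toothed star wheel under its service slot, the other a smooth disc. Reach down through the slot of the one with the star wheel and push its teeth along, one tooth after another, counter-clockwise as seen from above, until the black pointer on its dial lines up with the raised index mark on the cover. Do not push the pointer well past the mark, and leave the other changer's disc where it is.

Things in the scene. Friction and masses are not known exactly. Their poses are not given: they have to be found in the camera images.
- changer: The changer to work on: fixed white box with a blue stripe, 250 (x) by 230 (y) by 90 mm high. Origin: middle of its underside, on the star wheel's vertical axis; -x roughly faces the robot. Flat on the cover over the axis: a dial 88 mm across, 4 mm high, its black pointer turning with the wheel. Index mark: black ridge 35x8x6 mm on the dial's +x side. Amber jar, 50 mm high, at about x 90, y 80 mm.
- slot (a point): Middle of the only slot in that changer's cover, level with the cover's top; axes as the changer's. It lies at x = -75, y = 0, z = 90 mm of the changer. The slot is 50 mm wide (x) and 140 mm long (y). The cover is 5 mm thick; the flat steel star wheel lies 12 to 38 mm below this point, with free space below it down to 68 mm. Shut fingers up to 35x35 mm fit between two teeth.
- star_wheel (a joint): Turn of wheel and pointer, rad, counter-clockwise from above. 0: pointer at the mark; negative: short of it (starts 70 to 110 deg short). Growing moves teeth in the slot to the changer's -y. Six teeth 12 mm wide, tips at radius 95, hub radius 36 mm, at 33 + 60k deg + value from the changer's +x. Stays where left; turning takes 2-3 N at a tooth. Slot too short for one push: lift out, push next tooth.
- smooth_disc (a joint): Turn (rad) of the smooth round disc in the other changer, which must not be turned. That changer stands 350 to 460 mm to one side of the first, is of the same make and size, with a like slot, dial and mark, but has no teeth under its slot. A flat grey box, 45x60x25 mm, lies on its cover.

How it is judged:
At the end, for the whole second after the job is handed in: The star wheel's pointer rests within 12 degrees of the index mark, either side (value of joint star_wheel between -0.21 and 0.21 rad and velocity of joint star_wheel between -0.05 and 0.05 rad/s); the robot touches nothing.
It fails at once if the pointer is pushed more than 20 degrees past the index mark (value of joint star_wheel above 0.35 rad).
It fails at once if the other changer's disc is turned (velocity of joint smooth_disc above 0.1 rad/s or velocity of joint smooth_disc below -0.1 rad/s).
It also fails if it takes over 38 s, if anything falls off the work surface, if the arm or the gripper's body presses on something with over 40 N, if the wrist force passes 120 N, or if a joint passes its speed limit or range.

## Working session

There is one attempt and no reset: what is moved stays moved. The work goes in short steps, Python scripts to look and compute and a shell command to move; the robot and the scene stay as the last step left them, time stands still between calls to the robot, and variables do not carry over. Pictures are saved under pics/ and viewed, and the job is handed in when it is done.

```bash
mkdir -p pics; python3 - <<'E'
from plant import manip
import cv2,numpy as np
o=manip.get_obs();print(o['t'],o['tcp_pos'],o['tool_rot'],o['width'],manip.nose_length)
for n in['top','side','wrist']:
    p,d=manip.camera(n);m=manip.camera_model(n);np.savez(f'{n}0.npz',p=p,d=d,**{k:np.array(v) for k,v in m.items()})
    cv2.imwrite(f'pics/{n}0.png',p[:,:,::-1]);print(n,m['mtx'],m['D'],np.round(m['world_from_camera'],3))
E
```

```text
0.0 [0.19014914 0.56872976 0.23827504] [-0.11356619 -0.69728752  0.69854583  0.11369501] 0.08566264684972583 0.008
top [[539.69937426   0.         282.13639715]
 [  0.         539.69937426 209.78399582]
 [  0.           0.           1.        ]] [-0.02742466  0.          0.          0.          0.        ] [[-0.009  0.982 -0.187  0.394]
 [-1.    -0.006  0.017 -0.014]
 [ 0.015  0.187  0.982  1.034]
 [ 0.     0.     0.     1.   ]]
side [[506.27670414   0.         279.24183887]
 [  0.         506.27670414 212.20324612]
 [  0.           0.           1.        ]] [0.03937505 0.         0.         0.         0.        ] [[ 1.     0.003 -0.028  0.56 ]
 [-0.024  0.647 -0.762 -0.64 ]
 [ 0.016  0.762  0.647  0.626]
 [ 0.     0.     0.     1.   ]]
wrist [[339.17659434   0.         283.59959922]
 [  0.         339.17659434 207.70942345]
 [  0.           0.           1.        ]] [-0.07987441  0.          0.          0.          0.        ] [[-0.317  0.903  0.292  0.264]
 [-0.949 -0.302 -0.096  0.545]
 [ 0.001 -0.307  0.952  0.373]
 [ 0.     0.     0.     1.   ]]
```

View pics/top0.png

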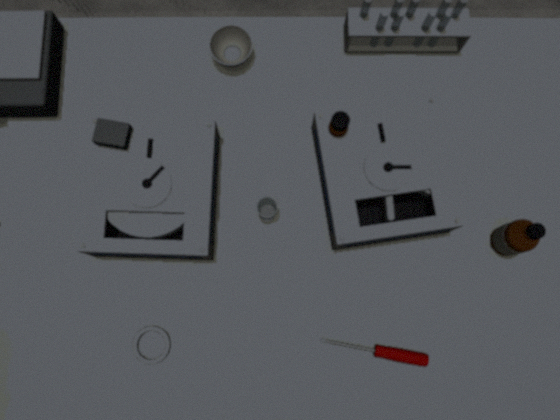

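View pics/side0.png

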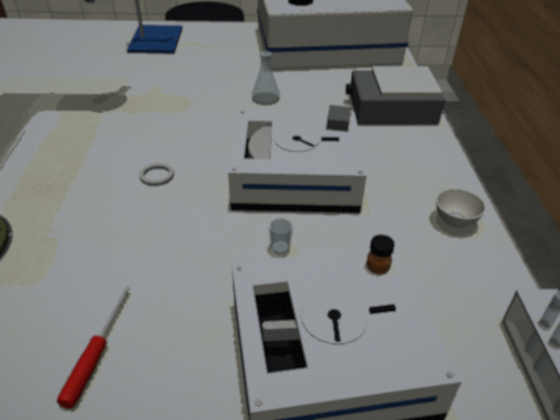

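View pics/wrist0.png

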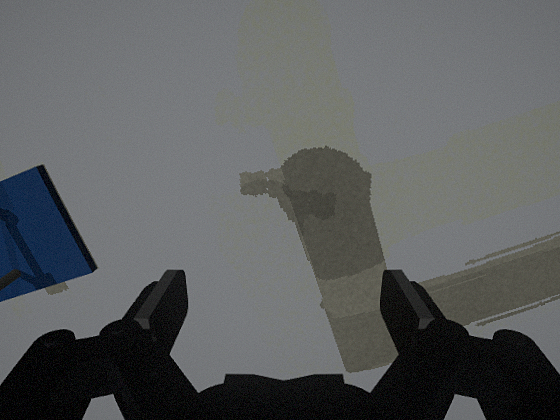

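The star-wheel changer is the right one in the top picture (image right is world −y). Its slot is at about (395,208) with one tooth showing at (390,207). The dial hub is at (388,167), the pointer points right to (410,167), and the mark is at (381,132). In the left changer the smooth disc shows in the slot.

```bash
cat > h.py <<'E'
import numpy as np,cv2
def ray(pts,m,z):
    pts=np.array(pts,float).reshape(-1,1,2)
    u=cv2.undistortPoints(pts,np.array(m['mtx']),np.array(m['D'])).reshape(-1,2)
    T=np.array(m['world_from_camera']);d=np.c_[u[:,0],-u[:,1],-np.ones(len(u))]@T[:3,:3].T
    o=T[:3,3];s=(z-o[2])/d[:,2];return o+s[:,None]*d
E
python3 - <<'E'
import numpy as np,cv2
from h import *
m=np.load('top0.npz');p=m['p'];g=p.max(2).astype(int)
sub=g[105:255,310:465];print(np.percentile(sub,[1,5,20,50,90]))
mask=np.zeros_like(g,np.uint8);mask[105:255,310:465]=(sub<70)
n,l,st,c=cv2.connectedComponentsWithStats(mask)
for i in range(1,n):
    if st[i,4]>15:
        ys,xs=np.where(l==i);r=cv2.minAreaRect(np.c_[xs,ys].astype(np.float32));print(i,st[i],c[i].round(1),r)
big=cv2.resize(p[110:250,305:465],None,fx=5,fy=5,interpolation=cv2.INTER_CUBIC)
big=cv2.convertScaleAbs(big,alpha=1.8)
cv2.imwrite('pics/z0.png',cv2.resize(big,None,fx=.8,fy=.8)[:,:,::-1])
E
```

```text
[  4.  18.  78.  98. 102.]
1 [328 111  22  27 455] [338.8 124.1] ((338.6470947265625, 123.91177368164062), (19.645383834838867, 27.163990020751953), 14.03624439239502)
2 [ 311  115  148  137 1572] [359.3 212.3] ((357.1998291015625, 208.36239624023438), (182.4263458251953, 95.14021301269531), 37.62623596191406)
3 [378 123   8  20  97] [381.1 132.5] ((381.04400634765625, 132.4920196533203), (19.409072875976562, 5.098235130310059), 79.69515228271484)
4 [383 162  28  10 148] [394.5 166.6] ((396.5, 166.5), (9.0, 27.0), 90.0)
5 [ 355  189   81   38 1945] [395.2 207.5] ((395.12005615234375, 207.3400115966797), (27.577163696289062, 77.92315673828125), 81.8698959350586)
```

View pics/z0.png

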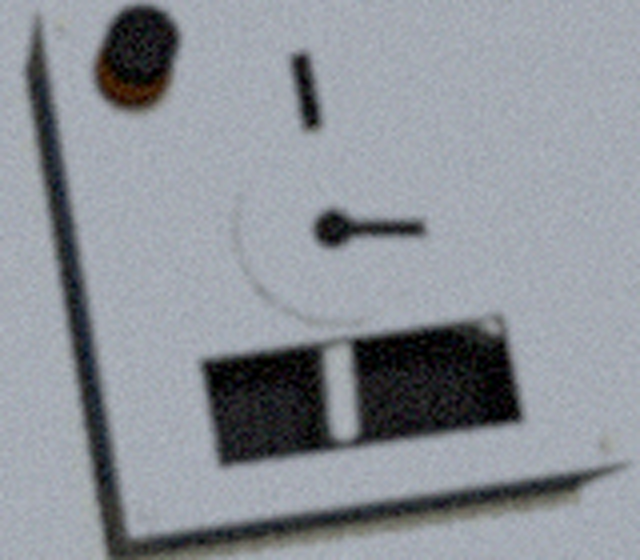

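The zoom shows the slot corners at (203,360), (500,316), (522,418) and (222,463) in zoomed pixels. The tooth is at x≈343, and the tip of the next tooth shows at (490,327).

```bash
cat >> h.py <<'E'
def meas(m,off=(305,110),f=4,**k):
    return {n:ray(np.array(v)/f+np.array(off),m,z) for n,(v,z) in k.items()}
E
python3 - <<'E'
from h import *
m=np.load('top0.npz')
r=meas(m,slot=([(203,360),(500,316),(522,418),(222,463)],.09),mark=([(299,56),(313,128)],.096),hub=([(332,229)],.1),tip=([(424,228)],.097),tooth=([(337,342),(346,440)],.078),t2=([(490,325)],.078))
for k,v in r.items(): print(k,v.round(4).tolist())
s=r['slot'].mean(0);h=r['hub'][0];mk=r['mark'].mean(0)
a1=r['slot'][0]-r['slot'][1];a2=r['slot'][3]-r['slot'][2]
print('len',np.linalg.norm(a1),np.linalg.norm(a2))
yaw=[np.degrees(np.arctan2(-a[0],a[1])) for a in(a1,a2)];print('yaw from slot',yaw)
f=lambda d:np.degrees(np.arctan2(d[1],d[0]))
print('mark',f(mk-h),f(h-s),f(mk-s),'dist',np.linalg.norm(h-s),'pointer',f(r['tip'][0]-h),'tooth',f(r['tooth'][1]-h))
print('slot',s)
E
```

```text
slot [[0.5901, -0.1616, 0.09], [0.6097, -0.2969, 0.09], [0.5629, -0.304, 0.09], [0.5434, -0.1684, 0.09]]
mark [[0.731, -0.2097, 0.096], [0.6965, -0.2146, 0.096]]
hub [[0.6478, -0.2202, 0.1]]
tip [[0.649, -0.2627, 0.097]]
tooth [[0.6007, -0.2249, 0.078], [0.5554, -0.2269, 0.078]]
t2 [[0.6083, -0.2956, 0.078]]
len 0.13671901151458532 0.13693930012738073
yaw from slot [np.float64(8.234732957323164), np.float64(8.18559172046861)]
mark 6.961953173206686 9.921411131860719 8.506017796284052 dist 0.07310325236407364 pointer -88.46676276362308 tooth -175.8465196228829
slot [ 0.57651684 -0.23271321  0.09      ]
```

```bash
cat >> h.py <<'E'
from scipy.spatial.transform import Rotation as R
YAW=np.radians(8.2); SLOT=np.array([.5765,-.2327,.09]); C=R.from_euler('z',YAW).as_matrix()
ORG=SLOT+C@[.075,0,0]   # axis, cover level
def ch(p): return C.T@(np.array(p)-ORG)   # changer coords, z from cover top
def goal(tip_ch,turn=0):
    "shift in present tool axes taking fingertips to tip_ch"
    from plant import manip
    o=manip.get_obs();T=R.from_quat(o['tool_rot']).as_matrix();tip=o['tcp_pos']+T[:,1]*manip.nose_length
    print('t',o['t'],'tip_ch mm',(ch(tip)*1000).round(1),'F_ch',(C.T@np.array(o['wrist_force'])).round(1),'w',round(float(o['width']),4))
    print('tool x,z yaw in changer deg',[np.degrees(np.arctan2(*(C.T@T)[[1,0],i])).round(2) for i in(0,2)],'ydown',T[:,1].round(3),'q',np.round(o['qpos'],2))
    print('tool shift mm to',tip_ch,(1000*T.T@(ORG+C@(np.array(tip_ch)/1000.)-tip)).round(1))
E
python3 -c "
from h import *
goal([-75,45,120])"
```

```text
t 0.15 tip_ch mm [-343.   848.4  140.5] F_ch [0.6 1.2 0.1] w 0.0855
tool x,z yaw in changer deg [np.float64(153.31), np.float64(-116.69)] ydown [-0.    -0.001 -1.   ] q [ 1.58  0.04  0.08 -0.   -1.62 -0.33]
tool shift mm to [-75, 45, 120] [-600.4   21.4  597.3]
```

```bash
python3 -m crank '[0,0,0,-0.1165, 0,0,0,-0.1165, 0,0,0,-0.1165, 0,0,0,-0.1165, 0,0,0,0]' 1 60; python3 -c "
from h import *
goal([-75,45,120])"
```

```text
t: 0.57
tcp_pos: [0.1902, 0.5689, 0.2388]
tool_rot: [0.052, -0.705, 0.705, -0.052]
wrist_force: [-0.3, -0.5, -0.5]
width: 0.0254
t 0.5667 tip_ch mm [-343.   848.5  140.8] F_ch [-0.4 -0.5 -0.5] w 0.0254
tool x,z yaw in changer deg [np.float64(-179.76), np.float64(-89.76)] ydown [-0.    -0.001 -1.   ] q [ 1.58  0.04  0.08 -0.   -1.62  0.14]
tool shift mm to [-75, 45, 120] [-264.6   21.4  804.6]
```

```bash
R='' ; python3 -m crank '[-0.0125,0,0.038,0, -0.0125,0,0.038,0, -0.0125,0,0.038,0, -0.0125,0,0.038,0, -0.0125,0,0.038,0]' && python3 -m crank '[-0.0125,0,0.038,0, -0.0125,0,0.038,0, -0.0125,0,0.038,0, -0.0125,0,0.038,0, -0.0125,0,0.038,0]' && python3 -m crank '[-0.0125,0,0.038,0, -0.0125,0,0.038,0, -0.0125,0,0.038,0, -0.0125,0,0.038,0, -0.0125,0,0.038,0]'; python3 -c "
from h import *
goal([-75,45,120])"
```

```text
t: 0.98
tcp_pos: [0.2797, 0.3881, 0.2391]
tool_rot: [0.049, -0.705, 0.705, -0.049]
wrist_force: [1.5, 0.2, 0.8]
width: 0.0
t: 1.4
tcp_pos: [0.3685, 0.2089, 0.2395]
tool_rot: [-0.049, 0.706, -0.705, 0.05]
wrist_force: [1.3, 0.7, -0.1]
width: 0.0001
t: 1.82
tcp_pos: [0.4576, 0.0296, 0.2395]
tool_rot: [-0.049, 0.706, -0.705, 0.049]
wrist_force: [1.5, 1.2, 0.3]
width: 0.0001
t 1.8167 tip_ch mm [-155.3  276.5  141.5] F_ch [1.6 0.9 0.3] w 0.0001
tool x,z yaw in changer deg [np.float64(179.78), np.float64(-90.22)] ydown [ 0.001  0.    -1.   ] q [ 0.51 -0.35 -0.26 -0.   -1.66  1.2 ]
tool shift mm to [-75, 45, 120] [-81.2  21.5 231.2]
```

```bash
python3 -m crank '[-0.0135,0,0.038,0, -0.0135,0,0.038,0, -0.0135,0,0.038,0, -0.0135,0,0.038,0, -0.0135,0,0.038,0]' && python3 -m crank '[-0.0137,0,0.035,0, 0,0.021,0,0, 0,0,0,0, 0,0,0,0]'; python3 - <<'E'
from h import *
from plant import manip
goal([-75,45,120])
for n in ('wrist','side'):
    p,d=manip.camera(n);cv2.imwrite(f'pics/{n}1.png',cv2.convertScaleAbs(p,alpha=1.6)[:,:,::-1])
p,d=manip.camera('top');cv2.imwrite('pics/top1.png',p[:,:,::-1])
E
```

```text
t: 2.23
tcp_pos: [0.5516, -0.149, 0.2391]
tool_rot: [-0.049, 0.705, -0.705, 0.049]
wrist_force: [1.0, 1.6, 1.0]
width: -0.0004
t: 2.57
tcp_pos: [0.5689, -0.1796, 0.2167]
tool_rot: [-0.051, 0.706, -0.705, 0.048]
wrist_force: [0.3, 0.4, -0.0]
width: -0.0004
t 2.5667 tip_ch mm [-74.9  53.7 118.7] F_ch [ 0.3  0.4 -0. ] w -0.0004
tool x,z yaw in changer deg [np.float64(179.83), np.float64(-90.17)] ydown [-0.004  0.    -1.   ] q [ 0.03  0.03  0.04 -0.   -1.58  1.68]
tool shift mm to [-75, 45, 120] [ 0.  -1.3  8.7]
```

View pics/wrist1.png

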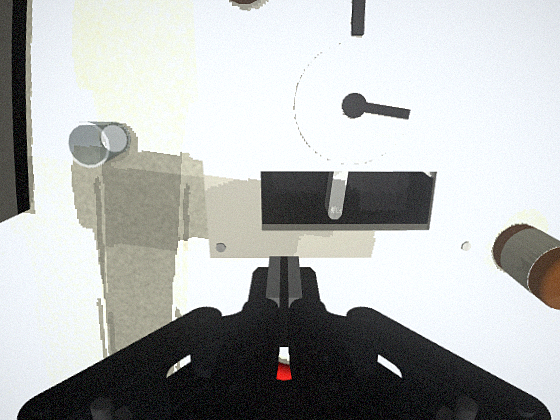

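View pics/side1.png

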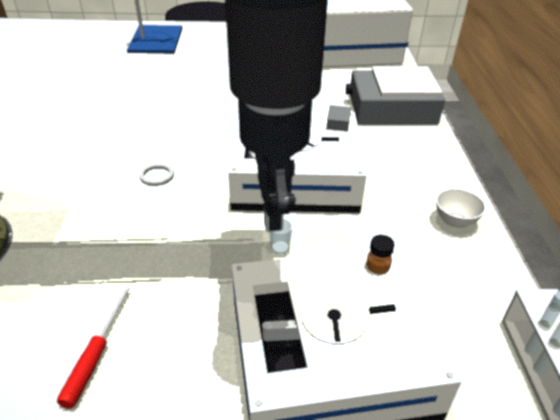

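The wrist view shows the slot at (261–437, 171–230), the tooth tip at (335,212), the hub at (354,105), the pointer tip at (409,114), and the mark's near end at (358,33). I'll cross-check the slot position with it.

```bash
python3 - <<'E'
from h import *
from plant import manip
m=manip.camera_model('wrist')
for n,pt,z in (('slot',[(261,171),(436,171),(435,230),(262,230)],.09),('hub',[(354,105)],.1),('tip',[(409,114)],.097),('mark',[(358,0),(358,33)],.096),('tooth',[(335,215)],.078)):
    w=ray(pt,m,z);print(n,[(ch(x)*1000).round(1).tolist() for x in w])
E
```

```text
slot [[-50.1, 72.8, -0.0], [-49.4, -67.8, -0.0], [-100.4, -74.0, -0.0], [-100.2, 72.9, -0.0]]
hub [[0.9, 3.9, 10.0]]
tip [[-5.0, -38.4, 7.0]]
mark [[71.9, 3.7, 6.0], [50.3, 2.8, 6.0]]
tooth [[-91.0, 10.5, -12.0]]
```

```bash
python3 -m crank '[0,0.03,0.007,0, 0,0.04,0,0, 0,0.03,0,0, 0,0.01,0,0, 0,0,0,0]' && python3 -m crank '[0,0.01,0,0, 0,0.01,0,0, 0,0.01,0,0, 0,0.01,0,0, 0,0,0,0]'; python3 -c "
from h import *
goal([-75,45,-30])"
```

```text
t: 3.13
tcp_pos: [0.5695, -0.1855, 0.1066]
tool_rot: [-0.052, 0.705, -0.705, 0.05]
wrist_force: [-0.2, -0.6, 0.5]
width: -0.0
t: 3.55
tcp_pos: [0.5696, -0.1861, 0.0658]
tool_rot: [-0.052, 0.706, -0.705, 0.049]
wrist_force: [-0.6, 0.5, 0.0]
width: 0.0001
t 3.55 tip_ch mm [-75.2  47.1 -32.2] F_ch [-0.5  0.6  0. ] w 0.0001
tool x,z yaw in changer deg [np.float64(179.99), np.float64(-90.01)] ydown [-0.003  0.001 -1.   ] q [ 0.02  0.09 -0.18 -0.   -1.3   1.7 ]
tool shift mm to [-75, 45, -30] [-0.2 -2.2  2.1]
```

```bash
python3 -m crank '[0,0,0.008,0, 0,0,0.008,0, 0,0,0.008,0, 0,0,0.008,0, 0,0,0.008,0]' && python3 -m crank '[0,0,0.008,0, 0,0,0.008,0, 0,0,0.008,0, 0,0,0.005,0, 0,0,0,0]'; python3 - <<'E'
from h import *
from plant import manip
goal([-75,-38,-32])
p,d=manip.camera('wrist');cv2.imwrite('pics/wrist2.png',cv2.convertScaleAbs(p,alpha=1.6)[:,:,::-1])
E
```

```text
t: 3.97
tcp_pos: [0.5768, -0.2269, 0.0688]
tool_rot: [-0.05, 0.705, -0.705, 0.051]
wrist_force: [0.4, 3.1, 1.2]
width: 0.0
t: 4.38
tcp_pos: [0.5804, -0.2562, 0.0681]
tool_rot: [0.05, -0.705, 0.706, -0.05]
wrist_force: [-0.5, -0.0, 0.5]
width: -0.0001
t 4.3833 tip_ch mm [-74.5 -23.8 -29.9] F_ch [-0.5  0.   0.5] w -0.0001
tool x,z yaw in changer deg [np.float64(179.94), np.float64(-90.06)] ydown [-0.001 -0.001 -1.   ] q [-0.1   0.18 -0.08  0.   -1.31  1.81]
tool shift mm to [-75, -38, -32] [ 0.5  2.1 14.2]
```

View pics/wrist2.png

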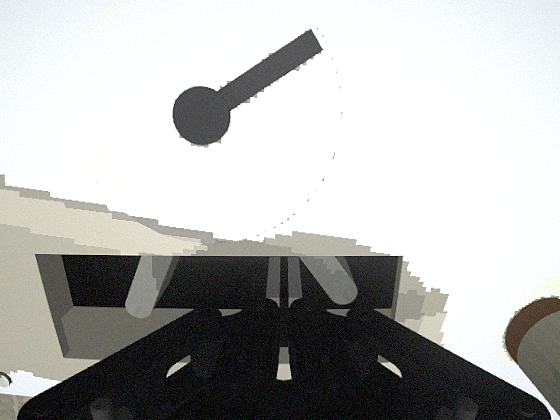

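Tooth A (340,285) has been pushed to the right and tooth B (150,285) has appeared on the left. The pointer runs from (202,115) to (315,40).

```bash
cat >> h.py <<'E'
def ptr(hub,tip,cam='wrist'):
    from plant import manip
    w=ray([hub,tip],manip.camera_model(cam),.098);a,b=ch(w[0]),ch(w[1]);d=b-a
    print('hub,tip ch',(a*1000).round(1),(b*1000).round(1),'value deg',np.degrees(np.arctan2(d[1],d[0])).round(1))
E
python3 -c "
from h import *
ptr((202,115),(315,40))"
```

```text
hub,tip ch [-0.5  1.6  8. ] [ 20.2 -31.8   8. ] value deg -58.1
```

```bash
python3 -m crank '[0,0,0.006,0, 0,0,0.006,0, 0,0,0.005,0, 0,0,0,0, 0,0,0,0]'; python3 - <<'E'
from h import *
from plant import manip
goal([-75,48,20])
p,d=manip.camera('wrist');cv2.imwrite('pics/wrist3.png',cv2.convertScaleAbs(p,alpha=1.6)[:,:,::-1])
E
```

```text
t: 4.85
tcp_pos: [0.583, -0.2723, 0.0684]
tool_rot: [0.05, -0.705, 0.706, -0.05]
wrist_force: [-0.2, -0.5, -0.1]
width: -0.0001
t 4.85 tip_ch mm [-74.3 -40.1 -29.6] F_ch [-0.2 -0.4 -0.1] w -0.0001
tool x,z yaw in changer deg [np.float64(179.97), np.float64(-90.03)] ydown [-0.    -0.001 -1.   ] q [-0.13  0.2  -0.06  0.   -1.32  1.84]
tool shift mm to [-75, 48, 20] [  0.8 -49.6 -88.1]
```

View pics/wrist3.png

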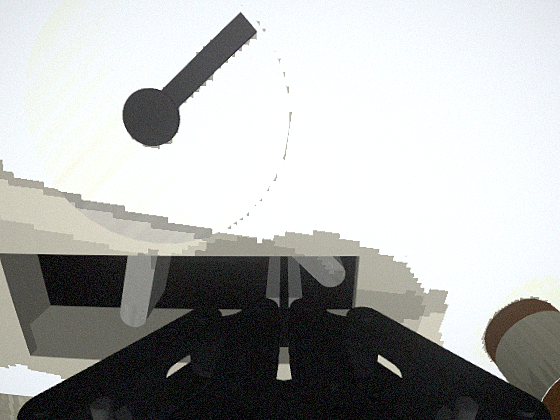

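Pointer from hub (151,117) to tip (248,23). Tooth B (140,285) is now well clear of the slot's left end.

```bash
python3 -c "
from h import *
ptr((151,117),(248,23))"; python3 -m crank '[0,0,-0.002,0, 0,-0.015,0,0, 0,-0.02,0,0, 0,-0.015,0,0, 0,0,0,0]' && python3 -m crank '[0,0,-0.022,0, 0,0,-0.022,0, 0,0,-0.022,0, 0,0,-0.022,0, 0,0,0,0]' && python3 -m crank '[0,0,0,0]'; python3 - <<'E'
from h import *
from plant import manip
goal([-75,50,-30])
p,d=manip.camera('wrist');cv2.imwrite('pics/wrist4.png',cv2.convertScaleAbs(p,alpha=1.6)[:,:,::-1])
E
```

```text
hub,tip ch [-0.7  0.9  8. ] [ 25.1 -29.2   8. ] value deg -49.5
t: 5.32
tcp_pos: [0.5844, -0.2703, 0.1231]
tool_rot: [0.049, -0.704, 0.706, -0.053]
wrist_force: [1.3, -0.6, 1.2]
width: -0.0002
t: 5.73
tcp_pos: [0.57, -0.1796, 0.1183]
tool_rot: [-0.051, 0.705, -0.705, 0.052]
wrist_force: [0.3, -0.9, 0.2]
width: 0.0003
t: 5.82
tcp_pos: [0.5702, -0.1815, 0.1185]
tool_rot: [0.051, -0.705, 0.705, -0.052]
wrist_force: [-0.7, -0.6, 0.6]
width: 0.0
t 5.8167 tip_ch mm [-73.9  51.5  20.5] F_ch [-0.8 -0.4  0.6] w 0.0
tool x,z yaw in changer deg [np.float64(-179.88), np.float64(-89.88)] ydown [ 0.001 -0.    -1.   ] q [ 0.03  0.06 -0.12  0.   -1.4   1.69]
tool shift mm to [-75, 50, -30] [ 1.1 50.5  1.5]
```

View pics/wrist4.png

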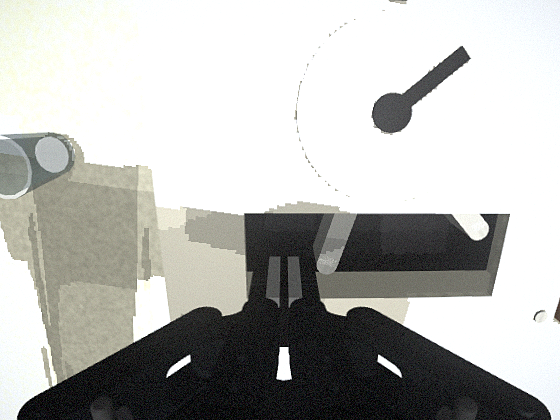

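```bash
python3 - <<'E'
from h import *
from plant import manip
ptr((391,112),(466,51))
w=ray([(335,240),(320,270),(335,270)],manip.camera_model('wrist'),.078);print([(ch(x)*1000).round(1).tolist() for x in w])
w=ray([(246,214),(508,214)],manip.camera_model('wrist'),.09);print([(ch(x)*1000).round(1).tolist() for x in w])
E
```

```text
hub,tip ch [-0.7  3.8  8. ] [ 25.9 -27.4   8. ] value deg -49.5
[[-70.9, 22.7, -12.0], [-89.7, 30.4, -12.0], [-89.7, 21.8, -12.0]]
[[-51.5, 70.6, 0.0], [-51.4, -66.6, 0.0]]
```

```bash
python3 -m crank '[0.001,0.01,0.001,0, 0,0.015,0,0, 0,0.015,0,0, 0,0.01,0,0, 0,0,0,0]' && python3 -m crank '[0,0,0.007,0, 0,0,0.007,0, 0,0,0.007,0, 0,0,0.007,0, 0,0,0,0]' ; python3 - <<'E'
from h import *
goal([-75,-10,-30])
E
```

```text
t: 6.28
tcp_pos: [0.5675, -0.1841, 0.0646]
tool_rot: [-0.052, 0.706, -0.705, 0.048]
wrist_force: [-0.6, -1.1, -0.6]
width: 0.0
t: 6.7
tcp_pos: [0.5737, -0.213, 0.069]
tool_rot: [0.05, -0.705, 0.706, -0.051]
wrist_force: [-0.3, 1.0, 0.4]
width: 0.0002
t 6.7 tip_ch mm [-74.9  19.8 -29. ] F_ch [-0.1  1.   0.4] w 0.0002
tool x,z yaw in changer deg [np.float64(179.94), np.float64(-90.06)] ydown [ 0.001 -0.001 -1.   ] q [-0.03  0.12 -0.15  0.   -1.31  1.74]
tool shift mm to [-75, -10, -30] [ 0.   1.1 29.8]
```

```bash
python3 -m crank '[0,0,0.007,0, 0,0,0.007,0, 0,0,0.007,0, 0,0,0.007,0, 0,0,0,0]' && python3 -m crank '[0,0,0.004,0, 0,0,0.003,0, 0,0,0,0]'; python3 - <<'E'
from h import *
from plant import manip
goal([-75,-21,-30])
p,d=manip.camera('wrist');cv2.imwrite('pics/wrist5.png',cv2.convertScaleAbs(p,alpha=1.6)[:,:,::-1])
E
```

```text
t: 7.12
tcp_pos: [0.5775, -0.2405, 0.0684]
tool_rot: [0.05, -0.705, 0.706, -0.05]
wrist_force: [0.7, -0.1, 0.2]
width: 0.0001
t: 7.37
tcp_pos: [0.5782, -0.2465, 0.0682]
tool_rot: [0.051, -0.705, 0.705, -0.05]
wrist_force: [-0.1, 1.5, -0.1]
width: -0.0002
t 7.3667 tip_ch mm [-75.3 -13.9 -29.8] F_ch [ 0.1  1.5 -0.1] w -0.0002
tool x,z yaw in changer deg [np.float64(179.99), np.float64(-90.01)] ydown [-0. -0. -1.] q [-0.08  0.16 -0.1   0.   -1.31  1.8 ]
tool shift mm to [-75, -21, -30] [-0.3  0.2  7.1]
```

View pics/wrist5.png

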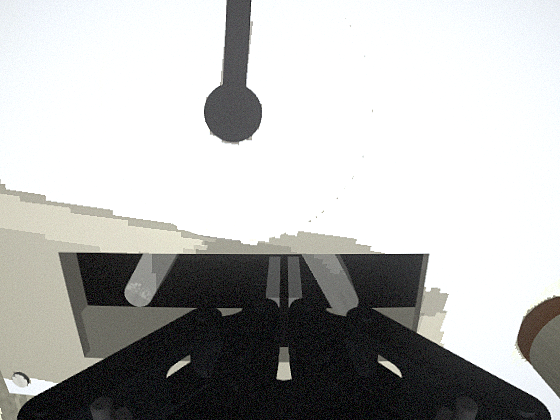

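The pointer now runs almost straight up the image, from hub (233,112) to (239,2).

```bash
python3 - <<'E'
from h import *
from plant import manip
ptr((233,112),(238.5,2))
p,d=manip.camera('top');cv2.imwrite('pics/top5.png',cv2.resize(cv2.convertScaleAbs(p[110:250,305:465],alpha=1.8),None,fx=4,fy=4,interpolation=cv2.INTER_CUBIC)[:,:,::-1])
E
```

```text
hub,tip ch [-0.6  2.   8. ] [29.4 -0.6  8. ] value deg -4.9
```

View pics/top5.png

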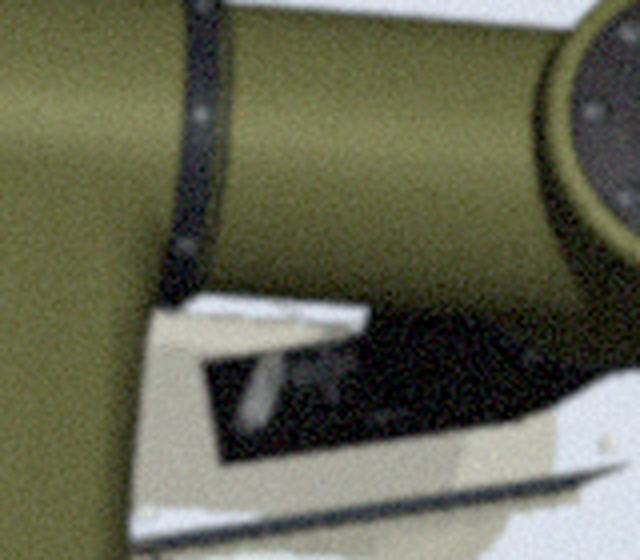

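The arm hides the dial from the top camera. The wrist view gives about −5°. I'll nudge 3 mm more, back off, lift out and check.

```bash
python3 -m crank '[0,0,0.0015,0, 0,0,0.0015,0, 0,0,0,0, 0,0,-0.003,0, 0,0,0,0]' && python3 -m crank '[0,-0.015,0,0, 0,-0.02,0,0, 0,-0.03,0,0, 0,-0.04,0,0, 0,-0.03,0,0]' && python3 -m crank '[0.04,0,0,0, 0.04,0,0,0, 0.04,0,0,0, 0.03,0,0,0, 0,0,0,0]' && python3 -m crank '[0,0,0,0, 0,0,0,0, 0,0,0,0]'; python3 - <<'E'
from h import *
from plant import manip
goal([-75,-21,-30])
p,d=manip.camera('top');cv2.imwrite('pics/top6.png',cv2.resize(cv2.convertScaleAbs(p[110:250,305:465],alpha=1.8),None,fx=4,fy=4,interpolation=cv2.INTER_CUBIC)[:,:,::-1])
p,d=manip.camera('wrist');cv2.imwrite('pics/wrist6.png',cv2.convertScaleAbs(p,alpha=1.6)[:,:,::-1])
E
```

```text
t: 7.88
tcp_pos: [0.5783, -0.246, 0.0686]
tool_rot: [0.051, -0.705, 0.706, -0.051]
wrist_force: [0.2, -0.5, 0.5]
width: -0.0001
t: 8.3
tcp_pos: [0.5783, -0.2466, 0.2066]
tool_rot: [0.05, -0.705, 0.706, -0.051]
wrist_force: [1.5, 0.1, 1.7]
width: -0.0001
t: 8.72
tcp_pos: [0.4263, -0.2685, 0.2052]
tool_rot: [0.049, -0.705, 0.706, -0.051]
wrist_force: [1.9, -0.6, 0.7]
width: -0.0001
t: 8.97
tcp_pos: [0.4304, -0.2673, 0.2032]
tool_rot: [0.051, -0.705, 0.705, -0.051]
wrist_force: [-0.1, 0.1, -0.2]
width: -0.0002
t 8.9667 tip_ch mm [-224.5  -13.4  105.2] F_ch [-0.1  0.1 -0.2] w -0.0002
tool x,z yaw in changer deg [np.float64(-179.98), np.float64(-89.98)] ydown [-0. -0. -1.] q [-0.16 -0.21 -0.22  0.   -1.57  1.87]
tool shift mm to [-75, -21, -30] [-149.6  135.1    7.6]
```

View pics/top6.png

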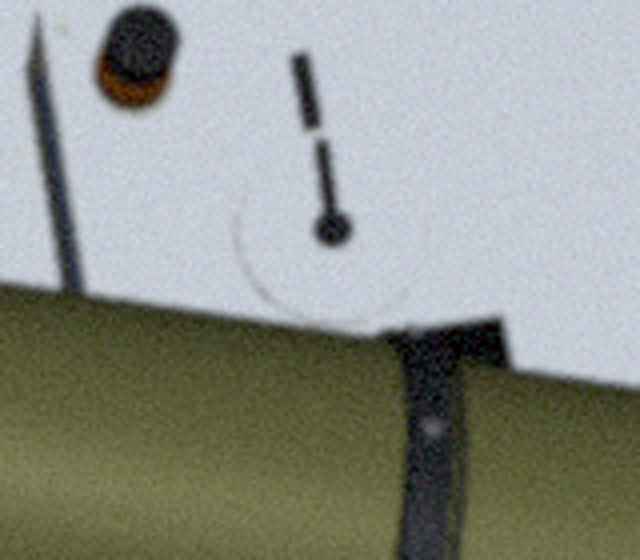

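View pics/wrist6.png

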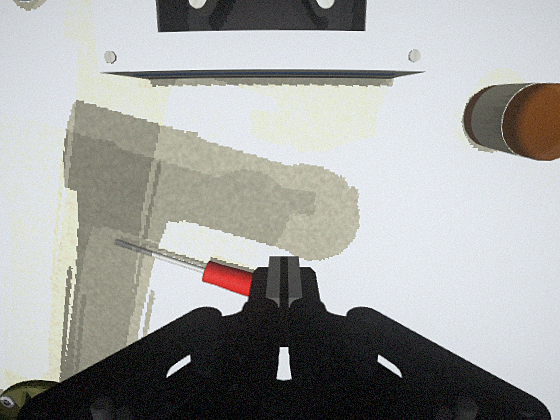

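The top view shows the pointer, hub (333,229) to tip (321,140) zoomed, in line with the mark from (313,128) to (299,56). The gripper is clear of everything.

```bash
python3 - <<'E'
from h import *
from plant import manip
m=manip.camera_model('top')
f=lambda d:np.degrees(np.arctan2(d[1],d[0]))
o=(305,110);g=lambda a,z:ray([(a[0]/4+o[0],a[1]/4+o[1])],m,z)[0]
h=g((333,229),.098);t=g((321,140),.098);a=g((299,56),.096);b=g((313,128),.096)
print('pointer',f(t-h),'mark from hub',f((a+b)/2-h),'mark axis',f(a-b))
manip.job_done()
E
```

```text
pointer 4.829473250190646 mark from hub 7.7908804905619355 mark axis 8.078673467890999
the job is handed in; nothing more can be done
```

The star wheel's pointer now rests about 3° short of the index mark, inside the 12° allowed either side, and I have handed the job in at about 9 s on the robot's clock.

- **Pushes:** With the gripper shut, I reached down through the slot and pushed one tooth, taking the pointer from about −97° to −49.5°. I lifted out, pushed the next tooth to about −5°, and nudged it 3 mm more. Then I backed off, lifted out and moved clear.
- **Last check:** The top camera measured the pointer at 4.8°, the direction from hub to mark at 7.8° and the mark's own axis at 8.1°. The wrist camera read about −5° before the final nudge, which agrees.
- **Clearance:** At hand-in the gripper was about 105 mm above the cover and in front of the changer. Wrist force was close to zero there and was only a few newtons in every reading I took.
- **Other changer:** The arm stayed well clear of the smooth-disc changer. I did not take a separate picture of its disc at the end.

The top camera's view of the dial was blocked by the arm during the last push, so I used the wrist camera for that step. No checks failed.

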